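# Lock a T-foot fitting into the bench strut

## Task

Take the fitting with the flat grip tab and oblong T-shaped foot from the rack, lower its foot into the slot of the strut with the foot along the slot, push it gently down against the spring until the foot is below the lips, and give it a quarter turn so that the foot catches under the lips. Then, keeping it turned, slide it along the slot until it bears firmly but gently on the tip of the stop's setscrew, and let go of it there, upright and held up under the lips by the spring. Never force anything, and leave the spare fitting with the round knob and the beaker where they are.

Things in the scene. Friction and masses are not known exactly. Their poses are not given: they have to be found in the camera images.
- tab (a point): T-foot fitting, at the centre of its grip tab: a plain aluminium tab 30 mm along x, 14 mm along y, 30 mm tall, on top of a loose steel part 70 mm tall, about 0.15 kg, standing upright (z up). This point is on the fitting's axis, 55 mm above the foot's underside. Between tab and collar is a stem 12 mm thick, 12 mm long.
- foot (a point): The same fitting, middle of its foot's underside, axes as the tab's. Oblong foot 30 mm along x by 18 mm along y, corners cut, 7 mm thick; above it a round neck 14 mm thick, 11 mm long; then a round collar 34 mm wide, 10 mm thick; then the stem and tab.
- rack: Grey rack block, 90 x 190 x 16 mm, fixed; origin at the middle of its underside. Two round pockets, 42 mm wide, 10 mm deep, at y = +50 and -50 mm: the T-foot fitting stands loosely in one of them, turned anyhow, the spare in the other.
- spare: Spare fitting in the other pocket, not to be used: the same from neck to stem, but with a round knob 26 mm wide, 30 mm tall in place of the flat tab, and a round foot 34 mm wide that does not go through the slot. Loose; origin under its foot, z up. Leave it standing.
- strut: Steel slotted strut screwed to the bench, 250 mm long, 41 wide, 41 tall, closed at both ends. Origin at the middle of its underside; x along it towards the end with the stop, z up. Slot along the middle of its top (y = 0), 21 mm wide; the lips beside it are 7 mm deep (z = 34 to 41 mm); below them the channel is 36 mm wide. Insert and turn anywhere from x = -90 to 15 mm.
- strip_top (a point): Middle of the top of the sprung steel strip at rest, inside the strut along its whole length, 30 mm above the strut's underside. It gives straight down up to 12 mm: 3.5 N to start, 1 N more per mm. A foot just resting on it is still between the lips; its top clears them 3 mm lower; 7 mm lower the collar lands on the lips. Let go when turned, the foot is lifted to the lips, 3 mm below rest.
- stop: Dark steel stop block across the top of the strut, 20 mm along x, 41 wide, 18 tall; origin mid-underside, at strut x = 95 mm, z = 41 mm; axes as the strut's. A rigid 10 mm setscrew runs through it along x, 9 mm above the lips; its tip stands out 6 to 30 mm from the -x face, not measured, different every time. The collar meets it with the tab at strut x = 38 to 62 mm.
- beaker: Glass beaker, 76 mm wide, 95 mm tall, standing loose; origin under it. Leave alone.

How it is judged:
On the way, in this order (a step that is already met when the one before it is completed fails the run):
1. the foot, lying along the slot, has been pressed down below the lips (z of tab in the frame of strut below 0.0815 m and y of tab in the frame of strut between -0.004 and 0.004 m and angle between the x axis of tab and the x axis of strut, either way round below 0.3 rad and x of tab in the frame of strut between -0.115 and 0.034 m), for 0.1 s.
2. the foot has been turned a quarter turn under the lips (z of tab in the frame of strut below 0.0835 m and angle between the x axis of tab and the y axis of strut, either way round below 0.25 rad and contact force between fitting and stop below 0.5 N), for 0.1 s.
3. the turned fitting has been slid up to the setscrew and bears on it with more than 2.5 N (contact force between fitting and stop above 2.5 N and angle between the x axis of tab and the y axis of strut, either way round below 0.25 rad and z of tab in the frame of strut below 0.0835 m), for 0.2 s.
At the end, for the whole second after the job is handed in: The fitting is let go and at rest, upright within 5 degrees, its foot across the slot within 14 degrees and lifted by the spring against the underside of the lips (tab 80.2 to 83.5 mm above the strut's underside), where it was slid to the setscrew (tab 34 to 65 mm along the strut from its middle) (z of tab in the frame of strut between 0.0802 and 0.0835 m and angle between the x axis of tab and the y axis of strut, either way round below 0.25 rad and angle between tab's own z axis and vertical below 0.09 rad and x of tab in the frame of strut between 0.034 and 0.065 m and linear speed of fitting below 0.01 m/s); the robot touches nothing.
It fails at once if the fitting is jammed or pried in the strut: its contact forces on strut, strip and stop together pass 60 N (contact force between fitting and strut above 60 N).
It fails at once if the stop is pushed with more than 15 N (contact force between fitting and stop above 15 N).
It fails at once if the spare fitting is moved by more than 20 mm (distance of spare from where it was at the start of the episode above 0.02 m).
It fails at once if the beaker is moved by more than 20 mm (distance of beaker from where it was at the start of the episode above 0.02 m).
It also fails if it takes over 67 s, if anything falls off the work surface, if the arm or the gripper's body presses on something with over 40 N, if the wrist force passes 120 N, or if a joint passes its speed limit or range.

## Robot

A 6-joint arm with a two-finger parallel gripper is mounted at the origin on the work surface. World frame = base frame: x ahead of the robot, y to its left, z up, the work surface at z = 0. Lengths are in m, angles in rad, forces in N, time in s.
With the tool pointing down it reaches from about 0.35 to 0.775 m from the base axis. Payload 5.5 kg.
Tool frame: the origin (TCP) lies midway between the tips of the shut fingers; the grasp point (between the pads) lies 19 mm behind it; z points along the fingers, y is the line along which they close (so a half turn about z gives the same grasp; the last joint's range is limited). The gripper opens to 85 mm and grips with 20 to 120 N. Pads are 22 mm wide; open, the fingers measure 114 mm over their backs; the gripper's body (76 mm by 85 mm) begins 54 mm behind the grasp point. The pads swing forward as they close: fully open they stand 13 mm farther back than shut.
Start: joints at [-1.246, 0.313, 0.046, 1.304, 0, 1.431], TCP at [0.258, -0.514, 0.206] pointing down, gripper open.
Joint ranges: [-2.76, 2.76], [-0.86, 1.69], [-1.03, 1.26], [-2.2, 2.34], [-1.47, 1.5], [-3.14, 3.14]. Speed limits (rad/s): [2.57, 2.57, 3.14, 3.14, 3.14, 3.14].

## Interface

Orientations are given as a unit quaternion [w, x, y, z].
In Python, from workcell import telemetry, imaging, env gives the robot as it stands. The module is installed in compiled form; this text tells all that it offers.
- The arm moves only by the tool step_arm, never from a script. Its argument "moves" is a list of rows, each a list of 3 entries, a list of its own where there are three numbers: the shift along the tool's x, y, z in mm, then the turn, a rotation vector about the tool's x, y, z in rad, then the finger opening in mm, from 0 to 85.4. A call has 1 to 8 rows; each row is the pose to reach, as a shift and turn from the pose commanded when the call began, along the tool's axes at that moment; what a row does not reach only later rows make up. A row lasts 1/12 s, in which the tool goes at most 41.7 mm and 7.16 degrees, less where a joint would pass 70% of its speed; a pose out of reach is approached as far as the arm can. A call with a gripper value outside its range is refused whole. The fingers move at their own pace and stop on an object; "grip_force" is the grip in N (left out, the last holds). Time passes only in rows, so rows that repeat a pose let the fingers close. It gives the time, the measured TCP pose, the force, the opening and the grip force at its end, in the units of the state.
- telemetry.get_state(): the state, without advancing time (a new reading comes with each control period).
- imaging.read_camera(name): name is "scene" or "top" or "wrist"; returns the picture (400x640x3 uint8, red, green, blue); there is no depth.
- imaging.camera_params(name): a dict with "camera_matrix" (3x3 intrinsics, pixels), "pose" (4x4, takes a point from camera to world coordinates). Camera axes: x right, y up, looking along -z (the intrinsics and any distortion apply to the point x, -y, -z); pixel columns grow to the right and rows downward; lengths in m; the calibration is good to about 2 mm. The wrist camera is an equidistant fisheye: a pixel r from the principal point sees the ray r / f radians off the axis. A picture is of the moment at which its call begins: read the wrist's pose just before it. camera_params takes no time and is no camera call; for the wrist camera it gives the pose at the moment of the call.
- env.hand_in(): hands the job in; it is judged then, once.
The state is a dict: "clock": time; "joint_pos": joint angles; "qvel": joint speeds; "tau": joint torques, N m; "tcp_pos": TCP position; "orientation": TCP orientation; "wrist_force": force on the tool from outside, world axes, zero at the start; "ft_torque": the same for the moment, N m; "finger_gap": finger opening in m; "grip_force": force on a finger pad.
Only numpy, scipy, OpenCV 4.12 (cv2) and the standard library are available. Lean on these libraries where they do the work, as an engineer would, in place of code of your own. Each camera call takes 0.05 s, during which the arm holds its last target. There are 200 camera calls.

## Working session

There is one attempt and no reset: what is moved stays moved. The work goes in short steps, Python scripts to look and compute and a tool call to move; the robot and the scene stay as the last step left them, time stands still between calls to the robot, and variables do not carry over. Pictures are saved under pics/ and viewed, at most 11 in all, crops included, and the job is handed in when it is done.

Besides the shell and the picture viewer there is one more tool, called after ">>>" as name([rows], argument=value, ...), one row to a line, values as JSON. step_arm: Moves the arm, as the interface text tells. Its arguments: {"type":"object","properties":{"moves":{"type":"array"},"grip_force":{"type":"number"}},"required":["moves"]}

```bash
mkdir -p pics; cat > h.py <<'E'
import numpy as np, cv2
from workcell import telemetry, imaging, env
def grab(n,name):
    p=imaging.camera_params(n); im=imaging.read_camera(n)
    cv2.imwrite(f'pics/{name}.png',im[:,:,::-1]); np.savez(f'pics/{name}.npz',K=p['camera_matrix'],P=p['pose'],im=im); return im
def ray(name,u,v,fish=False):
    d=np.load(f'pics/{name}.npz');K,P=d['K'],d['P']
    x=(u-K[0,2])/K[0,0];y=(v-K[1,2])/K[1,1]
    if fish:
        r=np.hypot(x,y); s=np.sin(r)/r if r>1e-9 else 1; c=np.array([x*s,-y*s,-np.cos(r)])
    else: c=np.array([x,-y,-1.])
    w=P[:3,:3]@c; return P[:3,3],w/np.linalg.norm(w)
def plane(name,u,v,z,fish=False):
    o,w=ray(name,u,v,fish); return o+w*(z-o[2])/w[2]
def tri(*rs):
    A=0;b=0
    for o,w in rs:
        M=np.eye(3)-np.outer(w,w);A=A+M;b=b+M@o
    p=np.linalg.solve(A,b); return p,[np.linalg.norm((np.eye(3)-np.outer(w,w))@(p-o)) for o,w in rs]
def proj(name,X,fish=False):
    d=np.load(f'pics/{name}.npz');K,P=d['K'],d['P']
    c=P[:3,:3].T@(np.asarray(X)-P[:3,3]);a=np.array([c[0],-c[1]])
    if fish:
        n=np.linalg.norm(a);a=a/n*np.arctan2(n,-c[2])
    else:a=a/-c[2]
    return K[0,0]*a[0]+K[0,2],K[1,1]*a[1]+K[1,2]
E
python3 - <<'E'
from h import *
for n in('scene','top','wrist'):
    grab(n,n+'0');p=imaging.camera_params(n);print(n,p['camera_matrix'].round(1).tolist(),p['pose'].round(3).tolist(), [k for k in p])
print(telemetry.get_state())
E
```

```text
scene [[379.2, 0.0, 320.8], [0.0, 379.2, 198.8], [0.0, 0.0, 1.0]] [[-0.551, -0.524, 0.65, 1.053], [0.835, -0.349, 0.426, 0.229], [0.003, 0.777, 0.629, 0.54], [0.0, 0.0, 0.0, 1.0]] ['camera_matrix', 'pose']
top [[375.4, 0.0, 325.4], [0.0, 375.4, 203.6], [0.0, 0.0, 1.0]] [[0.012, 0.982, -0.19, 0.445], [-1.0, 0.013, 0.004, -0.072], [0.007, 0.19, 0.982, 0.913], [0.0, 0.0, 0.0, 1.0]] ['camera_matrix', 'pose']
wrist [[309.7, 0.0, 321.9], [0.0, 309.7, 199.7], [0.0, 0.0, 1.0]] [[0.447, 0.86, 0.245, 0.32], [-0.894, 0.431, 0.122, -0.481], [-0.001, -0.274, 0.962, 0.373], [0.0, 0.0, 0.0, 1.0]] ['camera_matrix', 'pose']
{'clock': 0.15, 'joint_pos': array([-1.24560765e+00,  3.13848343e-01,  4.52413345e-02,  1.30358175e+00,
        3.45719049e-06,  1.43120801e+00]), 'qvel': array([ 5.53491076e-04, -1.34680749e-04,  3.00890999e-03, -5.27404099e-04,
       -1.93240985e-05,  2.06628932e-04]), 'tau': array([ 1.47179366e-03, -4.81066203e+01,  2.98815036e+01,  1.38427340e-02,
       -1.59907941e-04,  9.16674992e-06]), 'tcp_pos': array([ 0.25759512, -0.51361482,  0.20540266]), 'orientation': array([-6.93377942e-04,  9.73118859e-01,  2.30302414e-01, -6.27948826e-05]), 'wrist_force': array([ 0.01391688,  0.38895937, -0.35265419]), 'ft_torque': array([-0.01144225,  0.01262371,  0.01854055]), 'grip_force': 0.0, 'finger_gap': 0.08551380053093349}
```

View pics/scene0.png

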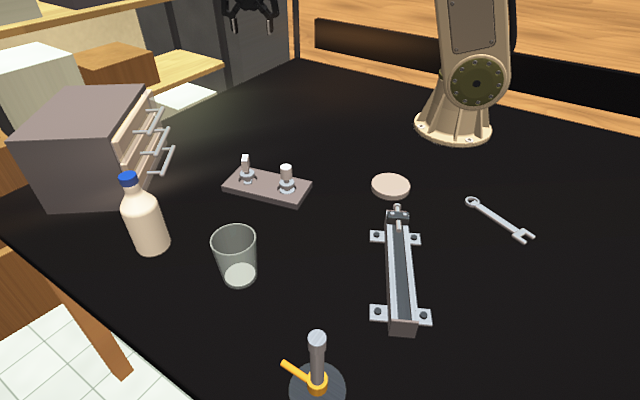

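View pics/top0.png

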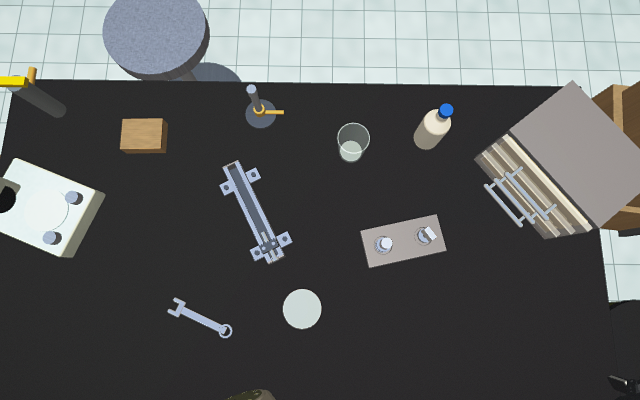

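The overview shows the strut from (233,165) to (270,262) in top, with the stop at the near-robot end (270,245). The rack is around (403,241): the flat tab is at (430,234) and the round knob at (385,243). Next I'll look at enlarged crops.

```bash
python3 - <<'E'
import cv2,numpy as np
t=cv2.imread('pics/top0.png');s=cv2.imread('pics/scene0.png')
r=lambda a,w,h:cv2.resize(a,(w,h),interpolation=cv2.INTER_CUBIC)
a=r(t[200:275,355:455],400,300)   # x4
b=r(t[155:275,210:310],250,300) if 0 else r(t[155:270,215:300],222,300) 
c=r(s[145:215,215:315],400,280)
d=r(s[195:345,360:440],149,280)
A=np.zeros((600,800,3),np.uint8);A[:300,:400]=a;A[:300,400:622]=b;A[310:590,:400]=c;A[310:590,400:549]=d
cv2.imwrite('pics/c1.png',A)
E
```

```text
(no output)
```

View pics/c1.png

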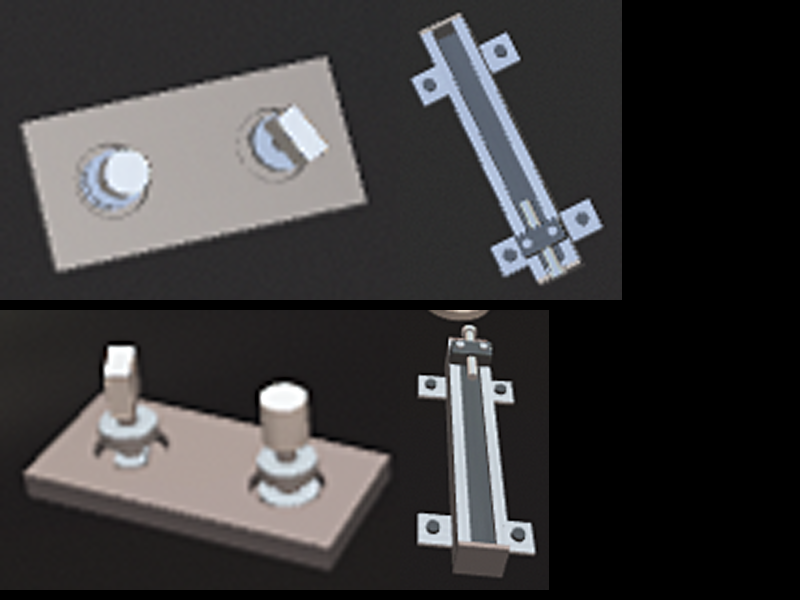

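View pics/wrist0.png

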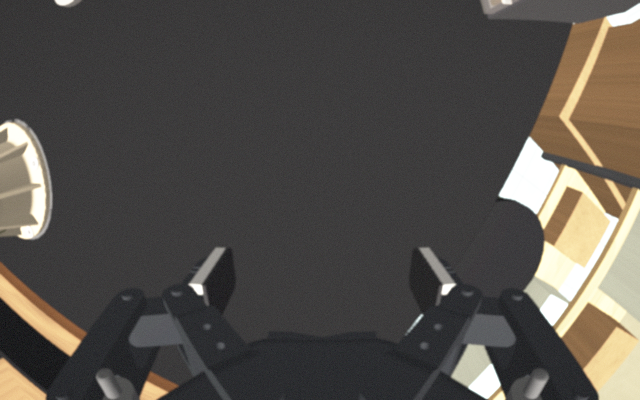

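The crops clearly show the tab's top face in both views, at (430,234) in top and (245,155) in scene. They also show the strut top's corners and the setscrew, which sticks out about 15 mm. I'll triangulate these.

```bash
python3 - <<'E'
from h import *
T=lambda x,y:(('top0',(x+.5)/4-.5+355,(y+.5)/4-.5+200))
Ts=lambda x,y:('top0',(x-400+.5)/2.612-.5+215,(y+.5)/2.609-.5+155)
S=lambda x,y:('scene0',(x+.5)/4-.5+215,(y-310+.5)/4-.5+145)
Ss=lambda x,y:('scene0',(x-400+.5)/1.8625-.5+360,(y-310+.5)/1.8667-.5+195)
print('tabtop',tri(ray(*T(301,137)),ray(*S(120,352))))
print('knobtop',tri(ray(*T(126,171)),ray(*S(284,397))))
c=[(294,107),(326,153),(308,164),(277,124)]
P=[plane(*T(*q),.076)[:2].round(4) for q in c];print(P)
for n,a,b in [('farL',(461,14),(454,543)),('farR',(420,32),(508,545)),('nearA',(580,262),(449,338)),('nearB',(541,283),(490,340))]:
    print(n,tri(ray(*Ts(*a)),ray(*Ss(*b))),plane(*Ts(*a),.041).round(4),plane(*Ss(*b),.041).round(4))
print('stop holes mid',plane(*Ts(541,238),.059))
print('rack',[plane(*T(*q),.016)[:2].round(4) for q in [(22,123),(327,57),(367,203),(57,271)]])
print('rackS',[plane(*S(*q),.016)[:2].round(4) for q in [(25,473),(330,552),(391,458)]])
E
```

```text
tabtop (array([ 0.54166094, -0.31033517,  0.07939642]), [np.float64(0.0014893027120834756), np.float64(0.001489302712083472)])
knobtop (array([ 0.52116499, -0.21204842,  0.07470865]), [np.float64(0.00027337530144675164), np.float64(0.0002733753014468124)])
[array([ 0.558 , -0.3068]), array([ 0.5324, -0.3237]), array([ 0.5261, -0.3133]), array([ 0.5483, -0.2968])]
farL (array([0.71952246, 0.13567036, 0.03885181]), [np.float64(0.0018908026262092349), np.float64(0.0018908026262093064)]) [0.7181 0.1369 0.041 ] [0.7218 0.1344 0.041 ]
farR (array([0.70014453, 0.17239232, 0.04255176]), [np.float64(0.0008579525937783144), np.float64(0.0008579525937783692)]) [0.7003 0.1737 0.041 ] [0.6994 0.1714 0.041 ]
nearA (array([0.49195587, 0.01932164, 0.03932246]), [np.float64(0.00023890846827322637), np.float64(0.0002389084682732696)]) [0.4918 0.0194 0.041 ] [0.494  0.0198 0.041 ]
nearB (array([0.47213743, 0.0555446 , 0.03968662]), [np.float64(0.0025602307169789586), np.float64(0.002560230716978982)]) [0.473 0.053 0.041] [0.4724 0.0582 0.041 ]
stop holes mid [0.51104284 0.05196047 0.059     ]
rack [array([ 0.5543, -0.1597]), array([ 0.5969, -0.3449]), array([ 0.5091, -0.3649]), array([ 0.467 , -0.1798])]
rackS [array([ 0.5981, -0.3441]), array([ 0.5582, -0.1569]), array([ 0.4697, -0.1777])]
```

>>> step_arm([
  [[80, -14, 0], [0, 0, -0.05], 60],
  [[120, -20, 0], [0, 0, -0.1], 60],
  [[160, -26, 0], [0, 0, -0.146], 60],
  [[200, -32, 0], [0, 0, -0.146], 60],
  [[240, -38, 10], [0, 0, -0.146], 50],
  [[280, -45, 20], [0, 0, -0.146], 50],
  [[320, -51, 30], [0, 0, -0.146], 50],
  [[345, -55, 40], [0, 0, -0.146], 50],
])

```text
clock: 0.82
tcp_pos: [0.5271, -0.3204, 0.1721]
orientation: [0.0, 0.954, 0.301, 0.0]
wrist_force: [0.1, -1.5, -0.1]
finger_gap: 0.0501
grip_force: 0.0
```

>>> step_arm([
  [[0, 0, 0], [0, 0, 0], 50],
  [[0, 0, 0], [0, 0, 0], 50],
  [[0, 0, 0], [0, 0, 0], 50],
  [[0, 0, 0], [0, 0, 0], 50],
])

```text
clock: 1.15
tcp_pos: [0.5246, -0.3227, 0.1723]
orientation: [0.0, 0.954, 0.3, -0.0]
wrist_force: [-0.7, 0.5, -0.2]
finger_gap: 0.0501
grip_force: 0.0
```

```bash
python3 - <<'E'
from h import *
grab('wrist','w1');s=telemetry.get_state();print(s['tcp_pos'],s['orientation'],s['joint_pos'].round(2),s['finger_gap'],s['clock'],s['wrist_force'])
print(proj('w1',[.541,-.31,.076],True))
E
```

```text
[ 0.52449963 -0.32298721  0.17247756] [3.58229118e-04 9.54017886e-01 2.99749467e-01 3.88525683e-05] [-0.68  0.4   0.09  1.26 -0.    1.85] 0.05024667444270084 1.2 [-1.05958656  0.17690894  0.54909798]
(np.float64(321.8132029898379), np.float64(170.88179704563856))
```

View pics/w1.png

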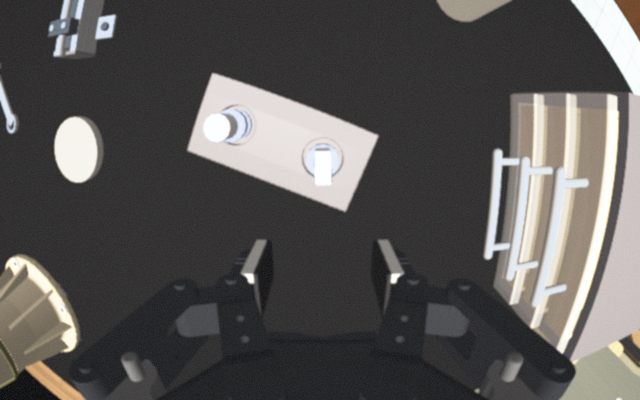

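In the wrist view the tab's top is at about (323,168), near the predicted (322,171). I'll measure it by mask from here and combine the rays.

```bash
python3 - <<'E'
from h import *
for n,f,(u0,u1,v0,v1) in [('w1',True,(308,342,145,192)),('top0',False,(420,440,224,244)),('scene0',False,(237,254,150,165))]:
    im=np.load(f'pics/{n}.npz')['im'];g=im.min(2).astype(float)
    m=np.zeros(g.shape,np.uint8);sub=g[v0:v1,u0:u1];print(n,np.percentile(sub,[50,75,90,95,99]))
    m[v0:v1,u0:u1]=(sub>225)
    k,l,st,c=cv2.connectedComponentsWithStats(m);i=1+st[1:,4].argmax()
    pts=np.argwhere(l==i)[:,::-1].astype(np.float32);r=cv2.minAreaRect(pts);print(st[i],c[i],r)
    if n!='scene0':
        q=cv2.boxPoints(r);B=np.array([plane(n,*x,.076,f)[:2] for x in q]);print(B.round(4).tolist(),B.mean(0))
        e=[B[1]-B[0],B[2]-B[1]];e=max(e,key=np.linalg.norm);print('yaw',np.degrees(np.arctan2(e[1],e[0]))%180,np.linalg.norm(B[1]-B[0]),np.linalg.norm(B[2]-B[1]))
    np.save(f'pics/{n}_c.npy',np.array(r[0]))
R=[ray('w1',*np.load('pics/w1_c.npy'),True),ray('top0',*np.load('pics/top0_c.npy')),ray('scene0',*np.load('pics/scene0_c.npy'))]
print(tri(*R),tri(R[0],R[1]),tri(R[0],R[2]))
E
```

```text
w1 [227. 252. 253. 253. 253.]
[308 150  32  36 826] [322.60169492 165.62469734] ((323.5, 167.5), (35.0, 31.0), 90.0)
[[0.5492, -0.2899], [0.5644, -0.3116], [0.5393, -0.3295], [0.5238, -0.3073]] [ 0.54417512 -0.30957202]
yaw 35.52513067122234 0.026533935086902445 0.030846477389801393
top0 [160. 175. 221. 222. 229.]
[430 237   3   3   3] [431. 238.] ((431.0, 238.0), (2.8284270763397217, 0.0), -135.0)
[[0.5297, -0.3143], [0.5297, -0.3143], [0.5342, -0.31], [0.5342, -0.31]] [ 0.5319469  -0.31216621]
yaw 44.170176724637095 0.0 0.006160318147116987
scene0 [ 35.  132.5 245.  250.  255. ]
[241 154   7   7  41] [244.14634146 156.97560976] ((244.0, 157.0), (6.0, 6.0), 90.0)
(array([ 0.53882969, -0.31350267,  0.07051443]), [np.float64(0.005711945693885198), np.float64(0.00629315775382507), np.float64(0.0037254777989764185)]) (array([ 0.5375056 , -0.31621433,  0.04823819]), [np.float64(0.00468429584583752), np.float64(0.0046842958458376965)]) (array([ 0.54516656, -0.31005944,  0.07697351]), [np.float64(0.001005283963225415), np.float64(0.0010052839632252106)])
```

```bash
python3 - <<'E'
from h import *
R=[]
for n,f,t,(u0,u1,v0,v1) in [('w1',True,250,(308,342,145,192)),('top0',False,205,(420,440,224,244)),('scene0',False,248,(237,254,150,162))]:
    im=np.load(f'pics/{n}.npz')['im'];g=im.min(2)
    m=np.zeros(g.shape,np.uint8);m[v0:v1,u0:u1]=g[v0:v1,u0:u1]>=t
    k,l,st,c=cv2.connectedComponentsWithStats(m,connectivity=4);i=1+st[1:,4].argmax()
    pts=np.argwhere(l==i)[:,::-1].astype(np.float32);r=cv2.minAreaRect(pts);print(n,st[i],c[i],r)
    R.append(ray(n,*c[i],f))
    if n=='w1':
        M=cv2.PCACompute(pts,mean=None);d=M[1][0]
        a,b=[plane(n,*(c[i]+s*d*15),.076,True) for s in(-1,1)];print('yaw',np.degrees(np.arctan2(*(b-a)[1::-1]))%180)
        print(g[150:192:3,308:342:2])
    print(R[-1][0]+R[-1][1]*(.076-R[-1][0][2])/R[-1][1][2])
print(tri(*R),tri(R[0],R[1]),tri(R[0],R[2]))
E
```

```text
w1 [315 152  16  33 483] [322.4989648 167.4989648] ((322.5, 168.0), (32.0, 15.0), 90.0)
yaw 34.18276651993423
[[223 216 225 213 188 184 184 186 185 185 204 209 226 223 227 219 210]
 [231 228 229 239 253 253 253 253 253 253 253 248 229 232 228 222 218]
 [229 227 229 237 253 253 253 253 253 252 253 251 229 231 229 225 222]
 [229 226 228 227 253 253 253 252 252 252 253 251 230 230 229 226 224]
 [230 228 226 229 253 252 252 252 253 253 253 252 230 228 228 225 219]
 [230 230 225 224 252 252 253 253 253 253 253 252 229 228 229 225 177]
 [223 229 229 241 254 253 253 253 253 253 253 251 224 232 228 191 174]
 [148 205 227 245 254 253 253 253 253 253 253 247 219 224 174 177 213]
 [203 160 161 234 254 253 253 253 253 253 253 249 171 169 199 217 219]
 [219 214 202 215 253 253 252 253 253 253 253 246 199 215 220 222 216]
 [216 216 215 225 251 253 253 253 253 252 253 247 207 218 219 219 218]
 [216 214 213 222 251 253 252 252 252 252 252 250 221 217 219 220 218]
 [213 216 212 213 221 225 220 225 222 220 218 218 215 220 217 218 218]
 [213 213 217 218 214 214 211 213 217 216 212 214 216 215 213 216 216]]
[ 0.54378437 -0.30878261  0.076     ]
top0 [425 227  12  13  74] [430.17567568 232.94594595] ((430.0000305175781, 233.0), (12.727920532226562, 5.656853675842285), 45.0)
[ 0.54326211 -0.31078631  0.076     ]
scene0 [242 154   6   3  11] [244.81818182 154.90909091] ((244.5, 155.0), (2.0, 5.0), 90.0)
[ 0.53733918 -0.31622583  0.076     ]
(array([ 0.54368633, -0.30890308,  0.08165593]), [np.float64(0.0011282497085637706), np.float64(0.0011199339082918782), np.float64(0.0005125907482974632)]) (array([ 0.54353027, -0.30934654,  0.07817975]), [np.float64(0.0009566682849184691), np.float64(0.0009566682849184462)]) (array([ 0.54483761, -0.30815163,  0.08282419]), [np.float64(0.00010676365244363567), np.float64(0.00010676365244368806)])
```

>>> step_arm([
  [[23, 0, 20], [0, 0, 0], 45],
  [[23, 0, 50], [0, 0, 0], 45],
  [[23, 0, 80], [0, 0, 0], 45],
  [[23, 0, 100], [0, 0, 0], 45],
  [[23, 0, 115], [0, 0, 0], 45],
  [[23, 0, 124], [0, 0, 0], 45],
  [[23, 0, 127], [0, 0, 0], 45],
  [[23, 0, 127], [0, 0, 0], 45],
], grip_force=40)

```text
clock: 1.87
tcp_pos: [0.5435, -0.3094, 0.045]
orientation: [-0.0, 0.954, 0.3, -0.0]
wrist_force: [0.1, 0.0, 0.2]
finger_gap: 0.0453
grip_force: 0.0
```

>>> step_arm([
  [[0, 0, 0], [0, 0, 0], 25],
  [[0, 0, 0], [0, 0, 0], 18],
  [[0, 0, 0], [0, 0, 0], 12],
  [[0, 0, 0], [0, 0, 0], 8],
  [[0, 0, 0], [0, 0, 0], 8],
  [[0, 0, 0], [0, 0, 0], 8],
])

```text
clock: 2.37
tcp_pos: [0.5451, -0.3094, 0.0466]
orientation: [0.001, 0.954, 0.301, 0.001]
wrist_force: [-0.1, 0.1, 6.3]
finger_gap: 0.0121
grip_force: 39.3
```

```bash
python3 - <<'E'
from h import *
w=grab('wrist','w2');s=grab('scene','s2')
A=np.zeros((600,800,3),np.uint8)
A[:300,:450]=cv2.resize(w[160:360,180:480],(450,300),interpolation=3)
A[:300,460:800]=cv2.resize(s[110:210,200:313],(340,300),interpolation=3)
cv2.imwrite('pics/c2.png',A[:300,:,::-1])
st=telemetry.get_state();print(st['finger_gap'],st['grip_force'],st['wrist_force'],st['ft_torque'])
E
```

```text
0.012443287182151638 39.34252738952637 [-1.27074146 -0.56443991  6.59284814] [-0.07826122  0.11949224  0.00707232]
```

View pics/c2.png

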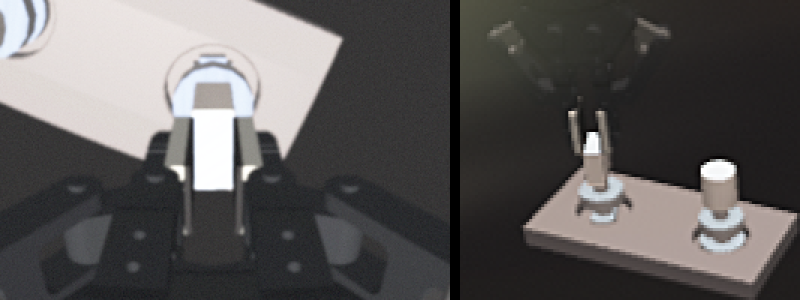

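The pads hold the flat tab squarely, and the spare is undisturbed. Now I'll lift and approach the strut.

>>> step_arm([
  [[0, 0, -5], [0, 0, 0], 8],
  [[0, 0, -15], [0, 0, 0], 8],
  [[0, 0, -35], [0, 0, 0], 8],
  [[0, 0, -65], [0, 0, 0], 8],
  [[0, 0, -100], [0, 0, 0], 8],
  [[0, 0, -130], [0, 0, 0], 8],
  [[0, 0, -140], [0, 0, 0], 8],
  [[0, 0, -140], [0, 0, 0], 8],
])

```text
clock: 3.13
tcp_pos: [0.5459, -0.3098, 0.1891]
orientation: [0.003, 0.954, 0.301, 0.002]
wrist_force: [0.0, -0.7, -2.2]
finger_gap: 0.0125
grip_force: 39.2
```

>>> step_arm([
  [[15, -14, 0], [0, 0, 0], 8],
  [[40, -38, 0], [0, 0, 0.05], 8],
  [[67, -63, 0], [0, 0, 0.1], 8],
  [[94, -89, 0], [0, 0, 0.137], 8],
  [[121, -114, 0], [0, 0, 0.137], 8],
  [[148, -140, 0], [0, 0, 0.137], 8],
  [[175, -165, 0], [0, 0, 0.137], 8],
  [[195, -184, 0], [0, 0, 0.137], 8],
])

```text
clock: 3.8
tcp_pos: [0.5973, -0.0428, 0.1826]
orientation: [-0.001, 0.972, 0.235, -0.002]
wrist_force: [0.4, 0.5, -1.3]
finger_gap: 0.0123
grip_force: 39.2
```

>>> step_arm([
  [[25, -15, 0], [0, 0, 0], 8],
  [[45, -30, 0], [0, 0, 0], 8],
  [[60, -40, 0], [0, 0, 0], 8],
  [[60, -40, 0], [0, 0, 0], 8],
  [[60, -40, 0], [0, 0, 0], 8],
  [[60, -40, 0], [0, 0, 0], 8],
])

```text
clock: 4.3
tcp_pos: [0.6324, 0.0167, 0.1832]
orientation: [-0.0, 0.972, 0.235, -0.002]
wrist_force: [0.4, 0.0, -1.6]
finger_gap: 0.0125
grip_force: 39.2
```

```bash
python3 - <<'E'
from h import *
w=grab('wrist','w3');s=telemetry.get_state();print(s['tcp_pos'],s['orientation'],s['joint_pos'].round(2),s['finger_gap'],s['wrist_force'],s['ft_torque'],s['clock'])
E
```

```text
[0.63256124 0.01627136 0.18370632] [-1.90230578e-04  9.72154477e-01  2.34337953e-01 -1.16598742e-03] [-0.1   0.44  0.17  1.31 -0.    2.57] 0.012182125623296208 [-0.08500498  0.46403287 -2.35527356] [ 0.01580042 -0.04650982  0.0152526 ] 4.35
```

View pics/w3.png

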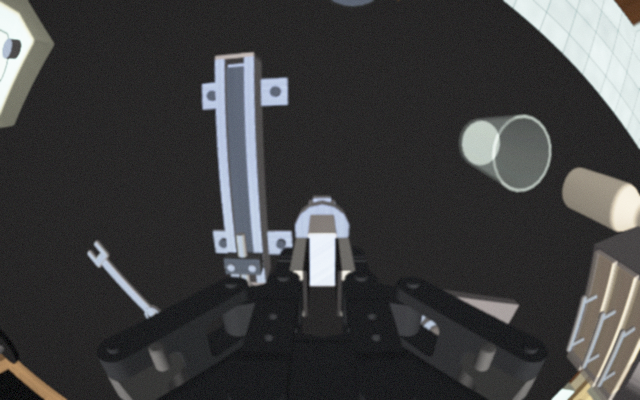

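The strut is upright at columns 217–268 with the slot at about 225–252, and the fitting is held straight. Next I'll measure the lip edges.

```bash
python3 - <<'E'
from h import *
im=np.load('pics/w3.npz')['im'];g=cv2.GaussianBlur(im,(1,3),0).mean(2)
for v in (90,120,150,180,210): print(v,g[v,210:275].astype(int).tolist())
print('tops', plane('w3',236,60,.041,True),plane('w3',242,275,.041,True))
E
```

```text
90 [168, 165, 164, 169, 183, 195, 203, 205, 206, 204, 204, 206, 208, 199, 162, 115, 96, 102, 104, 106, 102, 102, 103, 104, 107, 106, 107, 106, 106, 106, 106, 107, 110, 134, 173, 201, 206, 204, 202, 204, 205, 205, 202, 181, 137, 99, 81, 78, 83, 86, 128, 180, 202, 203, 204, 204, 207, 203, 201, 182, 143, 115, 104, 103, 103]
120 [40, 36, 40, 40, 52, 101, 155, 194, 205, 203, 201, 203, 204, 205, 198, 159, 114, 95, 102, 104, 105, 101, 105, 103, 107, 105, 103, 105, 106, 104, 105, 106, 107, 110, 140, 182, 203, 206, 203, 202, 202, 203, 206, 198, 163, 120, 90, 79, 79, 76, 80, 73, 60, 48, 37, 39, 42, 39, 37, 39, 41, 40, 38, 40, 39]
150 [39, 40, 40, 39, 36, 42, 68, 122, 173, 202, 206, 203, 204, 205, 205, 201, 179, 134, 99, 96, 103, 105, 106, 102, 106, 104, 105, 104, 104, 105, 105, 105, 105, 104, 109, 133, 174, 202, 207, 206, 205, 204, 205, 205, 199, 173, 128, 93, 79, 78, 79, 77, 76, 64, 51, 39, 39, 38, 36, 41, 36, 40, 41, 39, 41]
180 [42, 42, 41, 41, 42, 37, 39, 41, 57, 109, 166, 204, 210, 207, 207, 206, 208, 207, 184, 135, 102, 100, 105, 106, 107, 105, 106, 108, 107, 105, 106, 105, 105, 105, 106, 106, 113, 145, 191, 209, 210, 210, 205, 208, 208, 209, 202, 162, 106, 83, 78, 81, 82, 78, 68, 53, 40, 41, 40, 42, 39, 36, 41, 39, 38]
210 [41, 40, 41, 40, 38, 42, 40, 40, 39, 40, 40, 57, 122, 187, 210, 213, 210, 211, 210, 209, 200, 169, 118, 99, 101, 105, 107, 107, 106, 106, 104, 105, 105, 106, 106, 105, 105, 104, 111, 138, 185, 208, 213, 213, 211, 210, 211, 207, 193, 154, 108, 82, 78, 79, 81, 76, 65, 48, 40, 41, 37, 39, 40, 41, 40]
tops [0.70597738 0.15281604 0.041     ] [0.49049666 0.05073144 0.041     ]
```

```bash
cat >> h.py <<'E'
def strut(name,rows,c0,c1):
    im=np.load(f'pics/{name}.npz')['im'];g=cv2.GaussianBlur(im,(1,3),0).mean(2)
    out=[]
    for v in rows:
        a=g[v,c0:c1];x=[]
        br=a>150; e=np.flatnonzero(np.diff(br.astype(int)))
        cr=[c0+i+(150-a[i])/(a[i+1]-a[i]) for i in e]
        if len(cr)!=4: continue
        out.append([plane(name,u,v,.041,True)[:2] for u in cr])
    return np.array(out)
E
python3 - <<'E'
from h import *
O=strut('w3',range(112,225,4),205,275);print(O.shape)
lines=[cv2.fitLine(O[:,i].astype(np.float32),cv2.DIST_HUBER,0,1e-4,1e-4).ravel() for i in range(4)]
for l in lines: print(np.degrees(np.arctan2(l[1],l[0]))%180)
d=np.array([-.89,-.456]);mid=O.mean(1)
l=cv2.fitLine(mid.astype(np.float32),cv2.DIST_HUBER,0,1e-4,1e-4).ravel();d=l[:2]*(-1 if l[0]>0 else 1);n=np.array([-d[1],d[0]])
c=np.array([.596,.096]);print('yaw',np.degrees(np.arctan2(d[1],d[0])),'offsets',[(O[:,i]-l[2:]).dot(n).mean().round(4) for i in range(4)],'line pt',l[2:],'center off',(c-l[2:])@n)
# end: far edge, stop front face, screw tip (heights .041,.059,.050)
for nm,u,v,z in [('far',236,57,.041),('stop top -x edge',241,261,.059),('tip',241,236,.05)]:
    print(nm,(plane('w3',u,v,z,True)[:2]-l[2:])@d)
g=np.load('pics/w3.npz')['im'].mean(2)
print(g[48:75,236].astype(int).tolist());print(g[228:285,241].astype(int).tolist())
E
```

```text
(29, 4, 2)
27.456793
27.616386
27.416864
27.631784
yaw -152.4767 offsets [np.float64(-0.0205), np.float64(-0.0102), np.float64(0.01), np.float64(0.0208)] line pt [0.61742795 0.10956369] center off 0.002126545305595755
far -0.10169725139316024
stop top -x edge 0.11167399303236354
tip 0.0859519160853351
[38, 40, 40, 41, 56, 94, 152, 181, 182, 161, 112, 74, 60, 62, 72, 118, 173, 190, 173, 135, 113, 107, 110, 110, 108, 106, 108]
[106, 108, 107, 107, 101, 100, 112, 149, 185, 198, 200, 202, 203, 201, 198, 202, 203, 203, 203, 201, 203, 203, 204, 203, 205, 206, 206, 203, 184, 135, 91, 89, 102, 109, 105, 104, 106, 106, 108, 106, 107, 102, 99, 105, 111, 114, 130, 147, 144, 113, 70, 35, 28, 31, 26, 34, 35]
```

>>> step_arm([
  [[10, -25, 0], [0, 0, -0.006], 8],
  [[20, -50, 0], [0, 0, -0.006], 8],
  [[29, -75, 0], [0, 0, -0.006], 8],
  [[29, -90, 15], [0, 0, -0.006], 8],
  [[29, -90, 40], [0, 0, -0.006], 8],
  [[29, -90, 65], [0, 0, -0.006], 8],
  [[29, -90, 75], [0, 0, -0.006], 8],
  [[29, -90, 75], [0, 0, -0.006], 8],
])

```text
clock: 5.02
tcp_pos: [0.6156, 0.1091, 0.1068]
orientation: [-0.0, 0.972, 0.237, -0.003]
wrist_force: [-0.7, 0.4, -1.4]
finger_gap: 0.012
grip_force: 39.2
```

>>> step_arm([
  [[0, 0, 0], [0, 0, 0], 8],
  [[0, 0, 0], [0, 0, 0], 8],
])

```text
clock: 5.18
tcp_pos: [0.6193, 0.1095, 0.1115]
orientation: [0.0, 0.971, 0.237, 0.001]
wrist_force: [-1.0, -0.6, -1.3]
finger_gap: 0.012
grip_force: 39.2
```

```bash
python3 - <<'E'
from h import *
w=grab('wrist','w4');sc=grab('scene','s4');s=telemetry.get_state();print(s['tcp_pos'],s['orientation'],s['joint_pos'].round(2),s['wrist_force'],s['ft_torque'],s['clock'])
A=np.zeros((500,800,3),np.uint8)
A[:500,:400]=cv2.resize(w[50:300,222:422],(400,500),interpolation=3)
A[:500,400:]=cv2.resize(sc[150:350,320:480],(400,500),interpolation=3)
cv2.imwrite('pics/c4.png',A[:,:,::-1])
g=w.mean(2)
for v in (100,130,150):print(v,g[v,280:365].astype(int).tolist())
E
```

```text
[0.61966806 0.10983376 0.11179832] [3.23007757e-04 9.71446239e-01 2.37254674e-01 1.52334970e-03] [ 0.05  0.45  0.02  1.13 -0.    2.71] [-0.37141013 -1.33185802 -0.95394963] [ 0.03827489 -0.04744263 -0.02612193] 5.2833
100 [51, 52, 52, 53, 52, 53, 49, 55, 55, 52, 47, 49, 50, 66, 140, 213, 238, 243, 242, 239, 238, 239, 239, 240, 241, 243, 244, 237, 196, 146, 135, 132, 132, 129, 131, 129, 132, 135, 133, 134, 134, 137, 139, 136, 134, 135, 136, 135, 138, 140, 136, 136, 136, 135, 149, 186, 224, 239, 242, 241, 240, 238, 237, 240, 239, 242, 242, 239, 224, 169, 102, 56, 47, 52, 55, 49, 52, 47, 53, 50, 50, 48, 53, 52, 52]
130 [240, 241, 241, 242, 241, 241, 242, 241, 241, 242, 240, 242, 242, 242, 241, 242, 241, 242, 240, 240, 238, 237, 238, 238, 242, 241, 242, 235, 208, 161, 141, 131, 135, 133, 133, 132, 132, 134, 137, 136, 133, 135, 137, 135, 135, 135, 137, 139, 138, 139, 139, 137, 133, 135, 148, 191, 224, 238, 241, 239, 240, 238, 238, 239, 240, 241, 242, 241, 242, 241, 240, 241, 241, 241, 241, 241, 240, 241, 240, 241, 242, 241, 242, 241, 242]
150 [48, 54, 50, 49, 50, 52, 49, 52, 57, 53, 53, 49, 52, 58, 108, 186, 235, 242, 242, 240, 238, 237, 238, 238, 240, 240, 239, 236, 215, 173, 133, 133, 130, 131, 135, 130, 134, 133, 133, 133, 135, 135, 132, 135, 134, 138, 137, 135, 138, 139, 136, 135, 133, 135, 143, 180, 222, 238, 240, 240, 238, 237, 238, 241, 240, 240, 239, 236, 202, 131, 70, 53, 52, 56, 50, 52, 57, 49, 51, 52, 47, 50, 53, 51, 55]
```

View pics/c4.png

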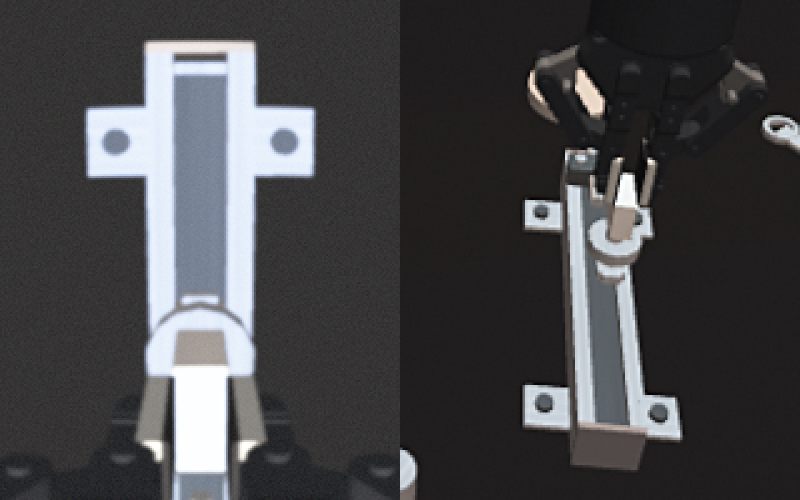

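The foot, tab and slot centres all lie within 0.4 px of column 322, so I can lower it.

>>> step_arm([
  [[0, 0, 8], [0, 0, 0], 8],
  [[0, 0, 16], [0, 0, 0], 8],
  [[0, 0, 22], [0, 0, 0], 8],
  [[0, 0, 28], [0, 0, 0], 8],
  [[0, 0, 32], [0, 0, 0], 8],
  [[0, 0, 36], [0, 0, 0], 8],
  [[0, 0, 38], [0, 0, 0], 8],
  [[0, 0, 38], [0, 0, 0], 8],
])

```text
clock: 5.95
tcp_pos: [0.6179, 0.1103, 0.0712]
orientation: [-0.0, 0.971, 0.238, -0.001]
wrist_force: [-0.4, -0.1, -2.3]
finger_gap: 0.0124
grip_force: 39.3
```

>>> step_arm([
  [[0, 0, 1], [0, 0, 0], 8],
  [[0, 0, 2], [0, 0, 0], 8],
  [[0, 0, 3], [0, 0, 0], 8],
  [[0, 0, 4], [0, 0, 0], 8],
  [[0, 0, 4], [0, 0, 0], 8],
  [[0, 0, 4], [0, 0, 0], 8],
])

```text
clock: 6.45
tcp_pos: [0.6188, 0.1103, 0.0686]
orientation: [0.0, 0.971, 0.238, 0.001]
wrist_force: [-1.8, -0.2, 3.1]
finger_gap: 0.0122
grip_force: 39.9
```

>>> step_arm([
  [[0, 0, 1], [0, 0, 0], 8],
  [[0, 0, 2], [0, 0, 0], 8],
  [[0, 0, 3], [0, 0, 0], 8],
  [[0, 0, 4], [0, 0, 0], 8],
  [[0, 0, 4], [0, 0, 0], 8],
  [[0, 0, 4], [0, 0, 0], 8],
])

```text
clock: 6.95
tcp_pos: [0.6189, 0.1103, 0.0648]
orientation: [0.0, 0.971, 0.238, 0.001]
wrist_force: [-1.5, 0.6, 7.4]
finger_gap: 0.0122
grip_force: 40.3
```

The foot is about 5.8 mm below the strip's rest height, judging by both the force and the height. Now the turn.

>>> step_arm([
  [[0, 0, 0], [0, 0, -0.1], 8],
  [[0, 0, 0], [0, 0, -0.2], 8],
  [[0, 0, 0], [0, 0, -0.3], 8],
  [[0, 0, 0], [0, 0, -0.4], 8],
  [[0, 0, 0], [0, 0, -0.5], 8],
  [[0, 0, 0], [0, 0, -0.6], 8],
  [[0, 0, 0], [0, 0, -0.7], 8],
  [[0, 0, 0], [0, 0, -0.7], 8],
])

```text
clock: 7.62
tcp_pos: [0.6196, 0.1103, 0.0651]
orientation: [0.001, 0.83, 0.558, 0.001]
wrist_force: [-0.4, 0.5, 7.7]
finger_gap: 0.0125
grip_force: 40.3
```

```bash
python3 - <<'E'
from h import *
s=telemetry.get_state();print(s['tcp_pos'],s['orientation'],s['joint_pos'].round(2),s['wrist_force'],s['ft_torque'],s['finger_gap'])
E
```

```text
[0.61955424 0.11029364 0.06506662] [7.66730188e-04 8.29814065e-01 5.58038161e-01 1.20006130e-03] [ 0.05  0.49 -0.05  1.03 -0.    2.01] [-0.40215652  0.47321692  7.69614068] [0.04121533 0.03439483 0.01767394] 0.012516321993213403
```

Torque stays negligible, so I'll finish the turn.

>>> step_arm([
  [[0, 0, 0], [0, 0, -0.1], 8],
  [[0, 0, 0], [0, 0, -0.22], 8],
  [[0, 0, 0], [0, 0, -0.34], 8],
  [[0, 0, 0], [0, 0, -0.46], 8],
  [[0, 0, 0], [0, 0, -0.58], 8],
  [[0, 0, 0], [0, 0, -0.7], 8],
  [[0, 0, 0], [0, 0, -0.8], 8],
  [[0, 0, 0], [0, 0, -0.871], 8],
])

```text
clock: 8.28
tcp_pos: [0.6195, 0.1102, 0.0651]
orientation: [0.001, 0.517, 0.856, 0.001]
wrist_force: [-0.4, 0.1, 7.7]
finger_gap: 0.0123
grip_force: 40.3
```

>>> step_arm([
  [[0, 0, 0], [0, 0, 0], 8],
  [[0, 0, 0], [0, 0, 0], 8],
  [[0, 0, 0], [0, 0, 0], 8],
])

```text
clock: 8.53
tcp_pos: [0.6195, 0.1102, 0.0651]
orientation: [0.001, 0.519, 0.855, 0.001]
wrist_force: [-0.4, -0.4, 7.7]
finger_gap: 0.0124
grip_force: 40.3
```

```bash
python3 - <<'E'
from h import *
s=telemetry.get_state();q=s['orientation'];print(s['tcp_pos'],q,np.degrees(2*np.arctan2(q[2],q[1])),s['wrist_force'],s['ft_torque'],s['finger_gap'])
E
```

```text
[0.61952746 0.11022339 0.06505719] [1.20053735e-03 5.18769170e-01 8.54913218e-01 7.04546544e-04] 117.50048061084154 [-0.4013815  -0.40811882  7.74227551] [-0.01995679  0.09555714  0.07083475] 0.01240578418908702
```

>>> step_arm([
  [[0, -6, 0], [0, 0, 0], 8],
  [[0, -14, 0], [0, 0, 0], 8],
  [[0, -22, 0], [0, 0, 0], 8],
  [[0, -30, 0], [0, 0, 0], 8],
  [[0, -38, 0], [0, 0, 0], 8],
  [[0, -46, 0], [0, 0, 0], 8],
  [[0, -51, 0], [0, 0, 0], 8],
  [[0, -54, 0], [0, 0, 0], 8],
])

```text
clock: 9.2
tcp_pos: [0.5731, 0.0855, 0.0657]
orientation: [0.002, 0.519, 0.855, 0.002]
wrist_force: [2.7, 2.1, 6.5]
finger_gap: 0.0124
grip_force: 40.2
```

```bash
python3 - <<'E'
from h import *
s=telemetry.get_state();q=s['orientation'];print(s['tcp_pos'],np.degrees(2*np.arctan2(q[2],q[1])),s['wrist_force'],s['ft_torque'])
d=np.array([np.cos(np.radians(207.5)),np.sin(np.radians(207.5))]);e=s['tcp_pos'][:2]-[.61743,.10956];print('s',e@d,'lat',e@[-d[1],d[0]],'F',s['wrist_force'][:2]@d)
grab('wrist','w5');sc=grab('scene','s5')
cv2.imwrite('pics/c5.png',cv2.resize(sc[150:300,320:480],(640,600),interpolation=3)[:,:,::-1])
E
```

```text
[0.57310442 0.08552104 0.06570455] 117.49903917681809 [2.71647945 2.08328949 6.5252277 ] [ 0.43487649 -0.82662572 -0.0355385 ]
s 0.050417224477545534 lat 0.0008555419751827957 F -3.371502734969307
```

View pics/c5.png

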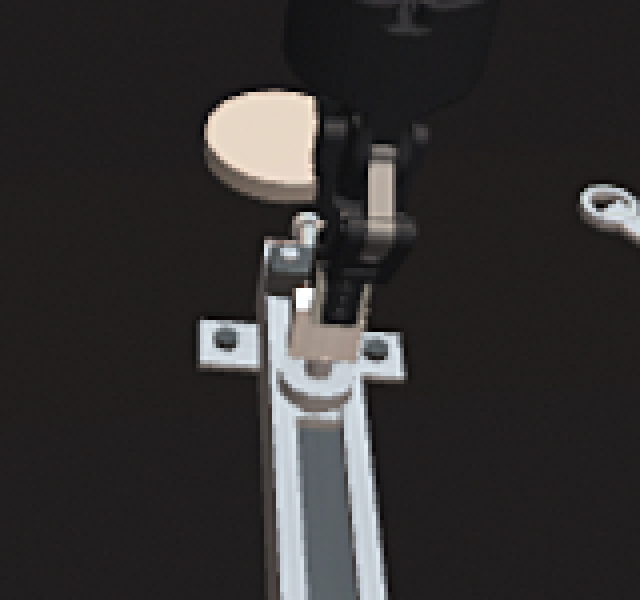

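>>> step_arm([
  [[0, -3, 0], [0, 0, 0], 8],
  [[0, -6, 0], [0, 0, 0], 8],
  [[0, -8, 0], [0, 0, 0], 8],
  [[0, -9, 0], [0, 0, 0], 8],
  [[0, -10, 0], [0, 0, 0], 8],
  [[0, -10, 0], [0, 0, 0], 8],
])

```text
clock: 9.8
tcp_pos: [0.5647, 0.0811, 0.0657]
orientation: [0.003, 0.519, 0.855, 0.002]
wrist_force: [3.4, 1.8, 6.8]
finger_gap: 0.0123
grip_force: 40.2
```

>>> step_arm([
  [[0, -0.7, 0], [0, 0, 0], 8],
  [[0, -1.4, 0], [0, 0, 0], 8],
  [[0, -2, 0], [0, 0, 0], 8],
  [[0, -2, 0], [0, 0, 0], 8],
])

```text
clock: 10.13
tcp_pos: [0.563, 0.0802, 0.0656]
orientation: [0.003, 0.519, 0.855, 0.002]
wrist_force: [3.0, 0.9, 6.7]
finger_gap: 0.0121
grip_force: 40.2
```

>>> step_arm([
  [[0, -0.7, 0], [0, 0, 0], 8],
  [[0, -1.4, 0], [0, 0, 0], 8],
  [[0, -2, 0], [0, 0, 0], 8],
  [[0, -2, 0], [0, 0, 0], 8],
])

```text
clock: 10.47
tcp_pos: [0.5613, 0.0793, 0.0657]
orientation: [0.003, 0.519, 0.855, 0.002]
wrist_force: [2.5, 1.5, 6.8]
finger_gap: 0.0122
grip_force: 40.2
```

>>> step_arm([
  [[0, -0.7, 0], [0, 0, 0], 8],
  [[0, -1.4, 0], [0, 0, 0], 8],
  [[0, -2, 0], [0, 0, 0], 8],
  [[0, -2, 0], [0, 0, 0], 8],
])

```text
clock: 10.8
tcp_pos: [0.5595, 0.0783, 0.0656]
orientation: [0.003, 0.519, 0.855, 0.002]
wrist_force: [2.7, 2.0, 7.1]
finger_gap: 0.012
grip_force: 40.2
```

>>> step_arm([
  [[0, -0.7, 0], [0, 0, 0], 8],
  [[0, -1.4, 0], [0, 0, 0], 8],
  [[0, -2, 0], [0, 0, 0], 8],
  [[0, -2, 0], [0, 0, 0], 8],
])

```text
clock: 11.13
tcp_pos: [0.5578, 0.0774, 0.0657]
orientation: [0.003, 0.519, 0.855, 0.002]
wrist_force: [3.8, 1.5, 7.3]
finger_gap: 0.0116
grip_force: 40.2
```

>>> step_arm([
  [[0, -0.5, 0], [0, 0, 0], 8],
  [[0, -1, 0], [0, 0, 0], 8],
  [[0, -1, 0], [0, 0, 0], 8],
])

```text
clock: 11.38
tcp_pos: [0.5575, 0.0772, 0.0658]
orientation: [0.003, 0.519, 0.855, 0.003]
wrist_force: [4.3, 2.3, 5.5]
finger_gap: 0.0119
grip_force: 40.2
```

```bash
cat > st.py <<'E'
from h import *
s=telemetry.get_state();q=s['orientation']
d=np.array([np.cos(np.radians(207.5)),np.sin(np.radians(207.5))]);e=s['tcp_pos'][:2]-[.61743,.10956];print('t',s['clock'],'s',(e@d).round(4),'lat',(e@[-d[1],d[0]]).round(4),'z',s['tcp_pos'][2].round(4),'F',s['wrist_force'][:2]@d,s['wrist_force'],s['ft_torque'],'gap',s['finger_gap'])
E
python3 st.py
```

```text
t 11.3833 s 0.0681 lat 0.001 z 0.0658 F -4.907954310290037 [4.34261964 2.28696658 5.4560101 ] [ 0.63125433 -1.10188948  0.04256924] gap 0.01191537934569304
```

>>> step_arm([
  [[0, -0.5, 0], [0, 0, 0], 8],
  [[0, -1, 0], [0, 0, 0], 8],
  [[0, -1, 0], [0, 0, 0], 8],
  [[0, -1, 0], [0, 0, 0], 8],
])

```text
clock: 11.72
tcp_pos: [0.5572, 0.0771, 0.0659]
orientation: [0.003, 0.519, 0.855, 0.003]
wrist_force: [5.5, 3.3, 3.9]
finger_gap: 0.0123
grip_force: 40.2
```

```bash
python3 st.py
```

```text
t 11.7167 s 0.0684 lat 0.001 z 0.0659 F -6.423408734487456 [5.50201915 3.34177105 3.87111563] [ 0.91197901 -1.35207478  0.03594088] gap 0.012277841025413603
```

>>> step_arm([
  [[0, -0.5, 0], [0, 0, 0], 8],
  [[0, -1, 0], [0, 0, 0], 8],
  [[0, -1.5, 0], [0, 0, 0], 8],
  [[0, -1.5, 0], [0, 0, 0], 8],
  [[0, -1.5, 0], [0, 0, 0], 8],
  [[0, -1.5, 0], [0, 0, 0], 8],
])

```text
clock: 12.22
tcp_pos: [0.5569, 0.0768, 0.066]
orientation: [0.004, 0.518, 0.855, 0.004]
wrist_force: [8.0, 4.4, 3.2]
finger_gap: 0.0123
grip_force: 40.1
```

```bash
python3 st.py
```

```text
t 12.2167 s 0.0688 lat 0.0011 z 0.066 F -9.174571843710929 [8.04188623 4.42087227 3.22753658] [ 1.16007783 -1.79572232 -0.03875798] gap 0.01225564769719065
```

>>> step_arm([
  [[0, 0, 0], [0, 0, 0], 8],
  [[0, 0, 0], [0, 0, 0], 8],
  [[0, 0.7, -0.5], [0, 0, 0], 8],
  [[0, 1.4, -1], [0, 0, 0], 8],
  [[0, 2, -1.5], [0, 0, 0], 8],
  [[0, 2, -2], [0, 0, 0], 8],
  [[0, 2, -2], [0, 0, 0], 8],
])

```text
clock: 12.8
tcp_pos: [0.5572, 0.0771, 0.0673]
orientation: [0.003, 0.519, 0.855, 0.003]
wrist_force: [6.1, 2.8, 2.9]
finger_gap: 0.0122
grip_force: 39.9
```

```bash
python3 st.py
```

```text
t 12.8 s 0.0684 lat 0.0009 z 0.0673 F -6.721170310306479 [6.10106416 2.83587274 2.93240976] [ 0.68449242 -1.42113192  0.04895938] gap 0.012184942716263348
```

>>> step_arm([
  [[0, 1, 0], [0, 0, 0], 8],
  [[0, 1, 0], [0, 0, 0], 8],
  [[0, 1, 0], [0, 0, 0], 14],
  [[0, 1, 0], [0, 0, 0], 16],
  [[0, 1, 0], [0, 0, 0], 19],
  [[0, 1, 0], [0, 0, 0], 24],
  [[0, 1, 0], [0, 0, 0], 30],
  [[0, 1, 0], [0, 0, 0], 30],
], grip_force=20)

```text
clock: 13.47
tcp_pos: [0.552, 0.0766, 0.0648]
orientation: [-0.002, 0.519, 0.855, -0.001]
wrist_force: [0.2, -0.4, -0.9]
finger_gap: 0.0298
grip_force: 0.0
```

```bash
python3 - <<'E'
exec(open('st.py').read())
w=grab('wrist','w6');sc=grab('scene','s6')
A=np.zeros((500,800,3),np.uint8)
A[:500,:400]=cv2.resize(w[50:300,222:422],(400,500),interpolation=3)
A[:500,400:]=cv2.resize(sc[170:270,360:440],(400,500),interpolation=3)
cv2.imwrite('pics/c6.png',A[:,:,::-1])
E
```

```text
t 13.4667 s 0.0733 lat -0.0009 z 0.0648 F -0.0019426922108294038 [ 0.22329377 -0.42473609 -0.88362352] [-0.01296544  0.04448785 -0.01117426] gap 0.029808559200006707
```

View pics/c6.png

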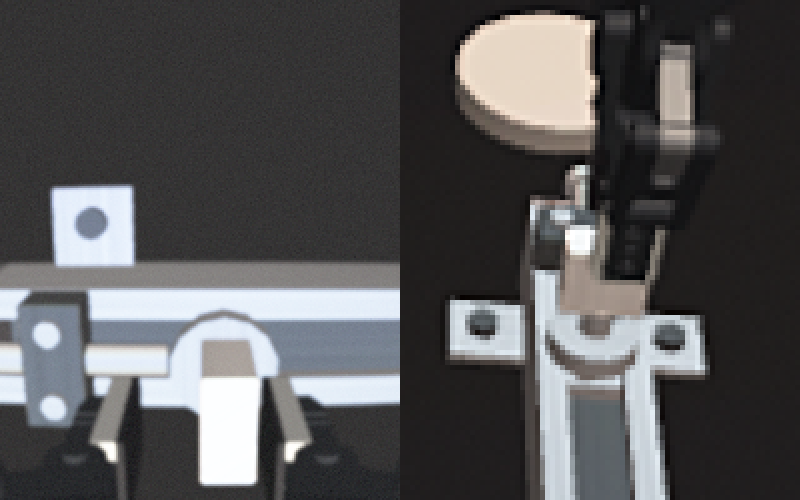

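The fitting is released with its collar at the screw tip. The arm relaxed about 5 mm towards the stop, so I'll centre the fingers before retreating.

>>> step_arm([
  [[0, 2, 0], [0, 0, 0], 30],
  [[0, 4, 0], [0, 0, 0], 34],
  [[0, 4, 0], [0, 0, 0], 36],
  [[0, 4, -5], [0, 0, 0], 36],
  [[0, 4, -15], [0, 0, 0], 36],
  [[0, 4, -35], [0, 0, 0], 36],
  [[0, 4, -65], [0, 0, 0], 36],
  [[0, 4, -100], [0, 0, 0], 36],
])

```text
clock: 14.23
tcp_pos: [0.5562, 0.0786, 0.1664]
orientation: [-0.001, 0.519, 0.855, -0.001]
wrist_force: [0.4, 1.9, 0.6]
finger_gap: 0.0359
grip_force: 0.0
```

>>> step_arm([
  [[-30, 0, -20], [0, 0, 0], 36],
  [[-60, 0, -20], [0, 0, 0], 36],
  [[-60, 0, -20], [0, 0, 0], 36],
  [[-60, 0, -20], [0, 0, 0], 36],
  [[-60, 0, -20], [0, 0, 0], 36],
  [[-60, 0, -20], [0, 0, 0], 36],
])

```text
clock: 14.73
tcp_pos: [0.5844, 0.026, 0.1857]
orientation: [-0.001, 0.519, 0.855, -0.0]
wrist_force: [-0.1, -0.3, -0.2]
finger_gap: 0.0358
grip_force: 0.0
```

```bash
python3 - <<'E'
exec(open('st.py').read())
w=grab('wrist','w7');sc=grab('scene','s7')
A=np.zeros((500,800,3),np.uint8)
A[:500,:400]=cv2.resize(w[0:250,222:422],(400,500),interpolation=3)
A[:500,400:]=cv2.resize(sc[170:270,360:440],(400,500),interpolation=3)
cv2.imwrite('pics/c7.png',A[:,:,::-1])
E
```

```text
t 14.7333 s 0.0679 lat 0.0588 z 0.1857 F 0.23461866156335315 [-0.09563418 -0.32439753 -0.24775369] [ 0.02050836  0.01745955 -0.05394234] gap 0.03578544525204555
```

View pics/c7.png

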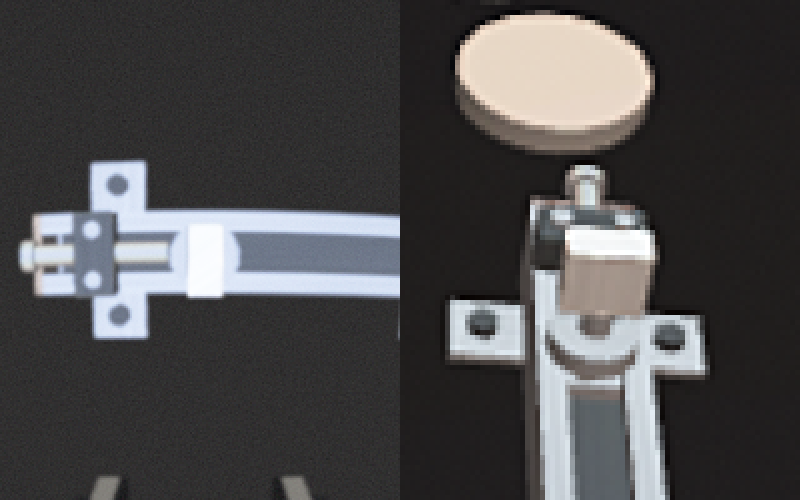

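The fitting stands upright with its tab across the slot and its collar at the screw tip, and the gripper is clear. I'm handing it in.

```bash
python3 -c "
from workcell import env;print(env.hand_in())"
```

```text
the job is handed in; nothing more can be done
None
```

I handed the job in at about 15 s: the T-foot fitting is turned under the lips, upright at the setscrew tip and released. Wrist-force readings put its push on the stop at roughly 6 N (not read directly), the spare and beaker were never approached, and the hand-in gave no verdict.

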